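Load a gauge mounting kit onto its stand

ROBOT

A 6-joint arm with a two-finger parallel gripper is mounted at the origin on the work surface. World frame = base frame: x ahead of the robot, y to its left, z up, the work surface at z = 0. Lengths are in m, angles in rad, forces in N, time in s.
With the tool pointing down it reaches from about 0.2 to 0.875 m from the base axis. Payload 3.4 kg.
Tool frame: the origin (TCP) lies between the finger pads; the fingertips stand 25 mm ahead of it and the grasp point (between the pads) lies 6 mm ahead of it (r.nose_length is the z of the fingertips in the tool frame, in m); z points along the fingers, x is the direction in which the jaws open and shut, and the axes are right-handed (so a half turn about z gives the same grasp; the last joint's range is limited). The gripper opens to 94 mm and grips with 3 to 60 N. Pads are 16 mm wide; open, the fingers measure 119 mm over their backs; the gripper's body (75 mm by 177 mm) begins 78 mm behind the grasp point.
Start: joints at [1.122, 0.276, 1.505, -0, 1.361, -0.121], TCP at [0.185, 0.544, 0.23] pointing down, gripper open.
Joint ranges: [-2.89, 2.89], [-0.75, 2.08], [0.22, 2.7], [-1.18, 4.32], [0.11, 2.71], [-2.7, 2.7]. Speed limits (rad/s): [2.57, 2.57, 3.14, 3.14, 3.14, 3.14].

INTERFACE

Orientations are given as a unit quaternion [w, x, y, z].
In Python, from plant import r, gripper_to, inverse_kinematics, vision, models, telemetry gives the robot as it stands. Calls block until the motion is done:
- r.move_to(position, orientation): joint-space move of the TCP to a pose.
- r.move_l(position, rot=None, vel=0.15, guard=None): straight line of the TCP; rot=None keeps the orientation; vel is the mean speed in m/s. With guard (N) it stops when the force on the tool has changed by that much, and returns True; else False.
- r.movej(angles): joint-space move.
- gripper_to(opening, f_grip=None): finger opening in m; f_grip is the grip in N (None keeps the last); returns when the fingers have stopped.
- r.hold(seconds).
- inverse_kinematics(position, orientation): joint angles nearest the present ones, or None.
- vision.snapshot(name): name is "scene" or "side" or "wrist"; returns the picture (400x640x3 uint8, red, green, blue); there is no depth.
- vision.get_calibration(name): a dict with "fx", "fy", "cx", "cy" (pixels), "D" ([k1, k2, p1, p2, k3] as OpenCV has them; the pictures are not rectified), "position" and "orientation" of the camera in the world. Camera axes: x right, y down, z forward; pixel columns grow to the right and rows downward; lengths in m; the calibration is good to about 2 mm. A picture is of the moment at which its call begins: read the wrist's pose just before it. get_calibration takes no time and is no camera call; for the wrist camera it gives the pose at the moment of the call.
A pose or a line that the arm cannot do raises r.PlanningError and nothing moves.
- r.sign_off(): hands the job in, once; it reports no verdict.
Trained networks look in the newest picture that a camera, given by its name, has taken for a name from the list of things; names that differ only in an ending like _2 or _b are one class to them, and where a whole thing is asked for, a point or a joint stands for the part that bears it (a point fixed in the world has none). Each returns a list of dicts, best first, with "score" (0 to 1); they miss things now and then, are a little off and sometimes report something else, mostly with a low value. They report only what shows in the picture. A call takes as long as a camera call. They do not tell look-alikes from the thing itself.
- models.boxes_of(thing, camera): "at" ([x, y, z] in m, in world coordinates, good to about 4 mm: the middle of the surface that is visible of it).
- models.regions_of(thing, camera): "pixels" (400x640 bool, what is visible of it).
- models.mark_of(thing, camera): "at" ([x, y, z] in m, in world coordinates, good to about 4 mm: a listed point, or the origin of a listed thing).
Readings, each from a call of its own:
- telemetry.current_t(): time.
- telemetry.current_joints(): joint angles.
- telemetry.current_dq(): joint speeds.
- telemetry.current_joint_efforts(): joint torques, N m.
- telemetry.current_ee_pos(): TCP position.
- telemetry.current_tool_rot(): TCP orientation.
- telemetry.current_wrist_force(): force on the tool from outside, world axes, zero at the start.
- telemetry.current_torque(): the same for the moment, N m.
- telemetry.current_opening(): finger opening in m.
Only numpy, scipy, OpenCV 4.12 (cv2) and the standard library are available. Lean on these libraries where they do the work, as an engineer would, in place of code of your own. Each camera call takes 0.05 s, during which the arm holds its last target.

TASK

Load the kit stand for the next gauge mounting: nest all the dark aluminium angles that lie on the bench over its ridge saddle, one snugly on top of another, lengthways along the ridge and with their ends flush with the saddle's ends, and thread the three brass collars fully down the post, the largest at the bottom and the smallest on top. Leave the gauge head, hand pump, T-piece and knob where they lie.

Things in the scene. Friction and masses are not known exactly. Their poses are not given: they have to be found in the camera images.
- stand: the kit stand, fixed to the bench: a grey base plate 130 x 200 x 12 mm with a ridge saddle on one half (at y = -55 mm) and an upright post on the other (y = +55 mm). Origin: middle of the plate's underside, z up, x along the saddle's ridge
- saddle_seat (a point): where the origin of the first angle lies when home on the saddle: 41.1 mm above the bench, midway along the ridge; x along the ridge, z up. The bare steel saddle has the angles' roof section and length (110 mm); its ridge is 22.6 mm above this point, its lower edges 14.1 mm and the base plate 29.1 mm below. Each further nested angle lies 14.1 mm higher
- post_foot (a point): foot of the post: on its axis, level with the top of the base plate, 12 mm above the bench. The steel post is 16 mm in diameter and 54 mm tall, its top 6 mm tapered to 9 mm
- angle0: dark anodised aluminium angle, legs 42 x 10 mm, 110 mm long, lying on the bench like a roof, ridge up. Origin: middle of its underside, level with the legs' lower edges; x along the ridge, z up. 59.4 mm wide over the lower edges, which are upright flats 13.4 mm tall with sloping faces above (grip the flats from above, fingertips almost on the bench); ridge at 36.8 mm. Smooth (friction 0.25). Two to four alike present
- angle1: dark anodised aluminium angle, legs 42 x 10 mm, 110 mm long, lying on the bench like a roof, ridge up. Origin: middle of its underside, level with the legs' lower edges; x along the ridge, z up. 59.4 mm wide over the lower edges, which are upright flats 13.4 mm tall with sloping faces above (grip the flats from above, fingertips almost on the bench); ridge at 36.8 mm. Smooth (friction 0.25). Two to four alike present
- angle2: dark anodised aluminium angle, legs 42 x 10 mm, 110 mm long, lying on the bench like a roof, ridge up. Origin: middle of its underside, level with the legs' lower edges; x along the ridge, z up. 59.4 mm wide over the lower edges, which are upright flats 13.4 mm tall with sloping faces above (grip the flats from above, fingertips almost on the bench); ridge at 36.8 mm. Smooth (friction 0.25). Two to four alike present
- angle3: dark anodised aluminium angle, legs 42 x 10 mm, 110 mm long, lying on the bench like a roof, ridge up. Origin: middle of its underside, level with the legs' lower edges; x along the ridge, z up. 59.4 mm wide over the lower edges, which are upright flats 13.4 mm tall with sloping faces above (grip the flats from above, fingertips almost on the bench); ridge at 36.8 mm. Smooth (friction 0.25). Two to four alike present
- collar_large: the largest of three brass collars, a plain ring 62 mm across, 16 mm tall, bore 20 mm, about 300 g, lying flat on the bench. Origin: middle of its underside, z up
- collar_medium: the middle one of three brass collars, a plain ring 50 mm across, 16 mm tall, bore 20 mm, about 190 g, lying flat on the bench. Origin: middle of its underside, z up
- collar_small: the smallest of three brass collars, a plain ring 38 mm across, 16 mm tall, bore 20 mm, about 100 g, lying flat on the bench. Origin: middle of its underside, z up
- gauge_head: chrome aneroid gauge head, 68 mm across, 28 mm tall, lying dial up with a short brass stem along its -x; a bystander, to be left where it lies. Origin: middle of its underside
- pump: grey plastic hand pump, about 125 mm long along its y and 39 mm tall; a bystander, to be left where it lies. Origin: middle of its underside
- t_piece: white nylon T-piece, 64 mm along x with its 32 mm branch along +y, 19 mm tall; a bystander, to be left where it lies. Origin: middle of its underside
- knob: knurled red aluminium knob, 40 mm across, 24 mm tall; a bystander, to be left where it lies. Origin: middle of its underside
- bayonet_socket: brass bayonet socket fixed to the bench, foot 80 mm across, 48 mm tall; not used in this job. Origin: middle of its underside
Not all that is in view belongs to the job. Leave any blue or turquoise look-alike of the angle1 alone. Leave any blue look-alike of the collar_medium alone.

How it is judged:
At the end, for the whole second after the job is handed in: Each angle home on saddle or angle below (height 2.5 mm, lengthways 6, sideways 3, 0.06 rad); large, medium, small collar on the post in this order upwards (2.5 mm of home, 4 mm of axis, 0.06 rad of level); all at rest (x of angle0 in the frame of saddle_seat between -0.006 and 0.006 m and y of angle0 in the frame of saddle_seat between -0.003 and 0.003 m and (z of angle0 in the frame of saddle_seat between -0.0025 and 0.0025 m or z of angle0 in the frame of saddle_seat between 0.0116 and 0.0166 m or z of angle0 in the frame of saddle_seat between 0.0258 and 0.0308 m or z of angle0 in the frame of saddle_seat between 0.0399 and 0.0449 m) and angle between the x axis of each of angle0, angle1, angle2, angle3 and the x axis of saddle_seat, either way round below 0.06 rad and angle between each of angle0, angle1, angle2, angle3, collar_large, collar_medium, collar_small's own z axis and vertical below 0.06 rad and linear speed of each of angle0, angle1, angle2, angle3, collar_large, collar_medium, collar_small below 0.02 m/s and x of angle1 in the frame of saddle_seat between -0.006 and 0.006 m and y of angle1 in the frame of saddle_seat between -0.003 and 0.003 m and (z of angle1 in the frame of saddle_seat between -0.0025 and 0.0025 m or z of angle1 in the frame of saddle_seat between 0.0116 and 0.0166 m or z of angle1 in the frame of saddle_seat between 0.0258 and 0.0308 m or z of angle1 in the frame of saddle_seat between 0.0399 and 0.0449 m) and x of angle2 in the frame of saddle_seat between -0.006 and 0.006 m and y of angle2 in the frame of saddle_seat between -0.003 and 0.003 m and (z of angle2 in the frame of saddle_seat between -0.0025 and 0.0025 m or z of angle2 in the frame of saddle_seat between 0.0116 and 0.0166 m or z of angle2 in the frame of saddle_seat between 0.0258 and 0.0308 m or z of angle2 in the frame of saddle_seat between 0.0399 and 0.0449 m) and x of angle3 in the frame of saddle_seat between -0.006 and 0.006 m and y of angle3 in the frame of saddle_seat between -0.003 and 0.003 m and (z of angle3 in the frame of saddle_seat between -0.0025 and 0.0025 m or z of angle3 in the frame of saddle_seat between 0.0116 and 0.0166 m or z of angle3 in the frame of saddle_seat between 0.0258 and 0.0308 m or z of angle3 in the frame of saddle_seat between 0.0399 and 0.0449 m) and horizontal distance between each of collar_large, collar_medium, collar_small and post_foot below 0.004 m and z of collar_large in the frame of post_foot between -0.0025 and 0.0025 m and z of collar_medium in the frame of post_foot between 0.0135 and 0.0185 m and z of collar_small in the frame of post_foot between 0.0295 and 0.0345 m); the robot touches nothing.
It fails at once if the gauge head is pushed more than 25 mm from its place (distance of gauge_head from where it was at the start of the episode above 0.025 m).
It fails at once if the hand pump is pushed more than 25 mm from its place (distance of pump from where it was at the start of the episode above 0.025 m).
It fails at once if the T-piece is pushed more than 25 mm from its place (distance of t_piece from where it was at the start of the episode above 0.025 m).
It fails at once if the red knob is pushed more than 25 mm from its place (distance of knob from where it was at the start of the episode above 0.025 m).
Of angle0, angle1, angle2, angle3 only 2 to 4 are there at a start; the rules pass over those that are not, and their reading is None.
At some moment in a run one of angle0, angle1, angle2, angle3, collar_large, collar_medium, collar_small may be knocked a few centimetres aside while the robot is not near it.
It also fails if it takes over 210 s, if anything falls off the work surface, if the arm or the gripper's body presses on something with over 40 N, if the wrist force passes 120 N, or if a joint passes its speed limit or range.

## Working session

There is one attempt and no reset: what is moved stays moved. The work goes in short steps, each a Python script; the robot and the scene stay as the last script left them, time stands still between calls to the robot, and variables do not carry over. Pictures are saved under pics/ and viewed, and the job is handed in when it is done.

```bash
ls; mkdir -p pics; python3 - <<'E'
from plant import r, gripper_to, inverse_kinematics, vision, models, telemetry
import cv2
for c in ("scene","side","wrist"):
    im=vision.snapshot(c); cv2.imwrite(f"pics/a_{c}.png",im[:,:,::-1])
    k=vision.get_calibration(c); print(c,k)
print(telemetry.current_t(), telemetry.current_tool_rot())
E
```

```text
pics
scene {'fx': 418.17792452725996, 'fy': 418.17792452725996, 'cx': 314.5601917631646, 'cy': 204.3181271103013, 'D': array([0.02341848, 0.        , 0.        , 0.        , 0.        ]), 'position': array([1.34487174, 0.04939488, 0.69273334]), 'orientation': array([-0.30238873,  0.6019188 ,  0.66629175, -0.31985954])}
side {'fx': 451.5882111418442, 'fy': 451.5882111418442, 'cx': 329.99268620334715, 'cy': 205.13248626379132, 'D': array([0.04117826, 0.        , 0.        , 0.        , 0.        ]), 'position': array([-0.01891183, -0.69205231,  1.02195522]), 'orientation': array([-0.33761986,  0.87958989, -0.3157859 ,  0.11231085])}
wrist {'fx': 284.0683462928919, 'fy': 284.0683462928919, 'cx': 320.91392705817674, 'cy': 203.56469346848945, 'D': array([-0.03076389,  0.        ,  0.        ,  0.        ,  0.        ]), 'position': array([0.11589423, 0.56755405, 0.38491956]), 'orientation': array([0.10444159, 0.80626962, 0.57756908, 0.07372383])}
0.15 [ 3.19448895e-04  8.13005418e-01  5.82255738e-01 -5.86084620e-04]
```

View pics/a_scene.png

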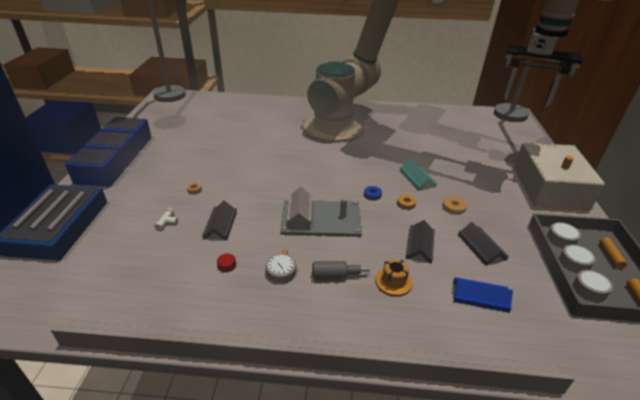

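View pics/a_side.png

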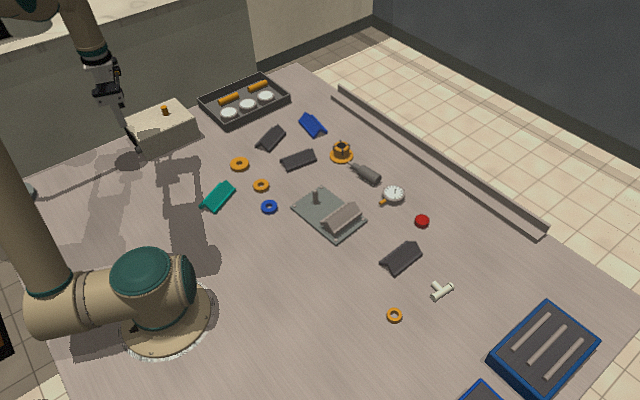

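View pics/a_wrist.png

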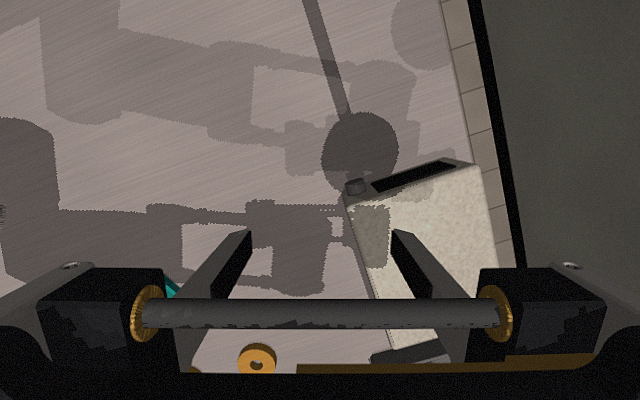

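```bash
cat > h.py <<'E'
from plant import r, gripper_to, inverse_kinematics, vision, models, telemetry
import numpy as np, cv2
from scipy.spatial.transform import Rotation as R
from scipy.optimize import minimize
def q2R(q): return R.from_quat([q[1],q[2],q[3],q[0]]).as_matrix()
def proj(P,k):
    Rm=q2R(k['orientation']); rv=cv2.Rodrigues(Rm.T)[0]; t=-Rm.T@k['position']
    K=np.array([[k['fx'],0,k['cx']],[0,k['fy'],k['cy']],[0,0,1]])
    return cv2.projectPoints(np.asarray(P,float),rv,t,K,np.asarray(k['D'],float))[0].reshape(-1,2)
def ray(px,k,z):
    K=np.array([[k['fx'],0,k['cx']],[0,k['fy'],k['cy']],[0,0,1]])
    u=cv2.undistortPoints(np.array([[px]],float),K,np.asarray(k['D'],float)).ravel()
    d=q2R(k['orientation'])@np.array([u[0],u[1],1]); p=k['position']
    return p+d*(z-p[2])/d[2]
def angle_pts():
    h=.055; return np.array([[s*h,y,z] for s in(-1,1) for y,z in((-.0297,0),(.0297,0),(-.0297,.0134),(.0297,.0134),(0,.0368))])
def angle_pts_z(z):
    p=angle_pts(); p[:,2]+=z; return p
def cyl(rad,h=.016):
    a=np.linspace(0,2*np.pi,40,endpoint=False)
    return np.array([[rad*np.cos(t),rad*np.sin(t),z] for z in(0,h) for t in a])
def hullmask(P,k,S=4):
    uv=proj(P,k); m=np.zeros((400*S,640*S),np.uint8)
    cv2.fillConvexPoly(m,cv2.convexHull(((uv+.5)*S).astype(np.int32)),255)
    return cv2.resize(m,(640,400),interpolation=cv2.INTER_AREA)/255.
def fit(pts,obs,x0,z=0.,yaw=True):
    """obs: list of (mask,calib)"""
    def cost(v):
        th=v[2] if yaw else 0; c,s=np.cos(th),np.sin(th)
        P=pts@np.array([[c,-s,0],[s,c,0],[0,0,1]]).T+[v[0],v[1],z]
        t=0
        for m,k in obs:
            M=hullmask(P,k); t+=np.abs(M-m).sum()/m.sum()
        return t/len(obs)
    best=None
    for y0 in ([x0[2]] if len(x0)>2 else np.arange(0,np.pi,np.pi/6) if yaw else [0]):
        s0=np.array([x0[0],x0[1],y0] if yaw else x0[:2])
        sim=np.vstack([s0]+[s0+d for d in (np.diag([.01,.01,.3]) if yaw else np.diag([.01,.01]))])
        o=minimize(cost,s0,method='Nelder-Mead',options=dict(initial_simplex=sim,xatol=1e-4,fatol=1e-4,maxiter=200))
        if best is None or o.fun<best.fun: best=o
    return best.x,best.fun
def qdown(jaw):
    """tool down, jaw axis at yaw `jaw` (mod pi); picks nothing"""
    x=np.array([np.cos(jaw),np.sin(jaw),0]); z=np.array([0,0,-1.]); y=np.cross(z,x)
    q=R.from_matrix(np.column_stack([x,y,z])).as_quat(); return np.array([q[3],q[0],q[1],q[2]])
def snap(c,name=None):
    k=vision.get_calibration(c); im=vision.snapshot(c)
    if name: cv2.imwrite(f'pics/{name}.png',im[:,:,::-1])
    return im,k
E
python3 - <<'E'
from h import *
for c in ("scene","side"):
    im,k=snap(c)
    for t in ("angle0","collar_large","collar_medium","collar_small"):
        rg=models.regions_of(t,c); 
        for g in rg:
            m=g['pixels']
            if m.sum()<20: continue
            v,u=np.nonzero(m); col=im[m].mean(0).astype(int)
            p=ray((u.mean(),v.mean()),k,.012)
            out=''
            if t=="angle0" and g['score']>.3:
                x,f=fit(angle_pts(),[(m,k)],p[:2]); out=f"fit {x.round(4)} {f:.2f}"
            elif g['score']>.3:
                rad={'l':.031,'m':.025,'s':.019}[t[7]]
                x,f=fit(cyl(rad),[(m,k)],p[:2],yaw=False); out=f"fit {x.round(4)} {f:.2f}"
            print(c,t,round(g['score'],2),m.sum(),(int(u.mean()),int(v.mean())),col,p[:2].round(3),out)
    for t in("saddle_seat","post_foot","stand","pump","gauge_head","t_piece","knob"):
        print(c,t,[(round(g['score'],2),np.round(g['at'],4)) for g in models.mark_of(t,c)][:2])
E
```

```text
scene angle0 0.97 869 (420, 240) [57 53 53] [0.582 0.246] fit [0.58   0.2464 2.9674] 0.15
scene angle0 0.87 585 (416, 175) [69 94 87] [0.296 0.265] fit [0.2934 0.268  3.5694] 0.12
scene angle0 0.8 1091 (481, 243) [60 56 55] [0.575 0.391] fit [0.5719 0.394  0.4062] 0.08
scene angle0 0.78 777 (220, 221) [60 56 55] [ 0.565 -0.249] fit [ 0.5613 -0.2505  3.1926] 0.19
scene angle0 0.75 1444 (483, 294) [ 31  51 108] [0.735 0.359] fit [0.729  0.3572 1.4078] 0.06
scene collar_large 0.33 2979 (319, 216) [95 93 88] [ 0.518 -0.003] fit [ 0.5467 -0.0064] 0.85
scene collar_medium 0.64 244 (405, 201) [125  90  50] [0.429 0.224] fit [0.4226 0.2247] 0.07
scene collar_medium 0.5 194 (372, 192) [ 41  54 102] [0.398 0.134] fit [0.3904 0.1353] 0.23
scene collar_small 0.72 148 (193, 188) [114  87  58] [ 0.436 -0.358] fit [ 0.4303 -0.3601] 0.10
scene saddle_seat [(0.64, array([ 0.5169, -0.0554,  0.0416]))]
scene post_foot [(0.9, array([0.5086, 0.0534, 0.0123]))]
scene stand [(0.89, array([ 0.5151, -0.0045, -0.0011]))]
scene pump [(0.76, array([ 0.7075,  0.0474, -0.    ]))]
scene gauge_head [(0.62, array([ 
[... 773 characters left out ...]
39] [0.422 0.346] fit [0.4228 0.3489] 0.27
side collar_medium 0.76 177 (268, 207) [ 46  71 130] [0.39  0.128] fit [0.3913 0.1303] 0.29
side collar_medium 0.73 149 (260, 186) [152 109  42] [0.421 0.216] fit [0.4224 0.2213] 0.39
side collar_small 0.56 160 (394, 315) [161 114  43] [ 0.429 -0.365] fit [ 0.4316 -0.3644] 0.43
side saddle_seat [(0.96, array([ 0.5189, -0.0577,  0.0435]))]
side post_foot [(0.8, array([0.5103, 0.0565, 0.0112]))]
side stand [(0.91, array([ 0.5154, -0.0013,  0.0021]))]
side pump [(0.56, array([ 7.107e-01,  4.430e-02, -6.000e-04]))]
side gauge_head []
side t_piece [(0.83, array([ 0.5717, -0.3891, -0.0022]))]
side knob [(0.62, array([ 7.032e-01, -1.997e-01,  2.000e-04]))]
```

```bash
cat >> h.py <<'E'
def best_q(p,jaw):
    """IK for both half-turns, choose smaller |q6|"""
    out=[]
    for j in (jaw,jaw+np.pi):
        q=inverse_kinematics(list(p),list(qdown(j)))
        if q is not None: out.append((abs(q[5]),j,q))
    return min(out,key=lambda o:o[0])[1:]
E
python3 - <<'E'
from h import *
k=vision.get_calibration("wrist"); T=q2R(telemetry.current_tool_rot()); p=telemetry.current_ee_pos()
print("cam in tool", T.T@(k['position']-p)); print(T.T@q2R(k['orientation']))
for j in (0,np.pi,np.pi/2,-np.pi/2): print(j, inverse_kinematics([.5,0,.3],list(qdown(j))))
E
```

```text
cam in tool [-0.00017828 -0.07298384 -0.15508204]
[[ 9.99999905e-01  7.40368814e-05 -4.30700931e-04]
 [ 3.76628264e-05  9.67277935e-01  2.53719128e-01]
 [ 4.35392080e-04 -2.53719120e-01  9.67277840e-01]]
0 [-1.39249582e-01  1.28537111e-01  1.52735072e+00 -4.44089210e-16
  1.48570483e+00 -1.39249582e-01]
3.141592653589793 None
1.5707963267948966 [-1.39249582e-01  1.28537111e-01  1.52735072e+00 -4.44089210e-16
  1.48570483e+00 -1.71004591e+00]
-1.5707963267948966 [-1.39249582e-01  1.28537111e-01  1.52735072e+00 -4.44089210e-16
  1.48570483e+00  1.43154674e+00]
```

```bash
python3 - <<'E'
from h import *
r.move_to([.515,-.06,.32],list(qdown(0)))
r.hold(.2)
im,k=snap("wrist","stand_w")
for t in("saddle_seat","post_foot","stand"):
    print(t,[(round(g['score'],2),np.round(g['at'],4)) for g in models.mark_of(t,"wrist")][:2])
# compare projection of estimate
th=.077; c,s=np.cos(th),np.sin(th)
P=np.array([[a*.065,b*.1,.012] for a,b in((1,1),(-1,1),(-1,-1),(1,-1))]+[[.055,-.055,.0637],[-.055,-.055,.0637],[0,.055,.066]])
P=P@np.array([[c,-s,0],[s,c,0],[0,0,1]]).T+[.515,-.001,0]
uv=proj(P,k); print(uv.round(1)); d=im[:,:,::-1].copy()
for u in uv: cv2.circle(d,tuple(int(x) for x in u),3,(0,0,255),1)
cv2.imwrite('pics/stand_w2.png',d); print(telemetry.current_t())
E
```

```text
saddle_seat [(0.82, array([ 0.5231, -0.0564,  0.0433]))]
post_foot [(0.78, array([0.5136, 0.0584, 0.0094]))]
stand [(0.72, array([ 0.5136, -0.0006,  0.0027])), (0.24, array([ 0.5698, -0.3917, -0.0019]))]
[[358.6  67.9]
 [272.9  75. ]
 [286.7 202.3]
 [363.9 196.6]
 [361.  175.4]
 [286.1 181. ]
 [317.5  98.9]]
4.2167
```

View pics/stand_w2.png

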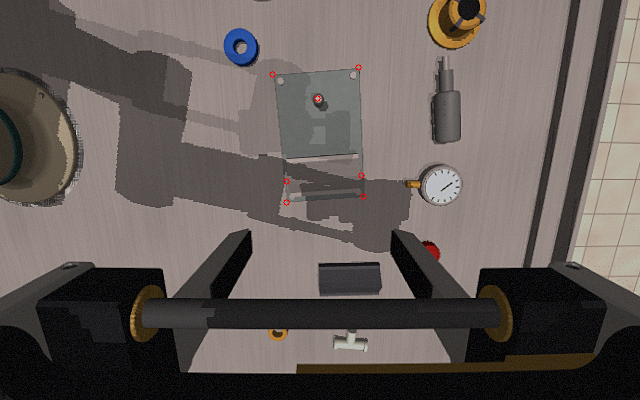

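```bash
python3 - <<'E'
import cv2
im=cv2.imread('pics/stand_w.png')[55:215,255:385]
cv2.imwrite('pics/stand_zoom.png',cv2.resize(im,None,fx=3.7,fy=3.7,interpolation=cv2.INTER_CUBIC))
E
```

```text
(no output)
```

View pics/stand_zoom.png

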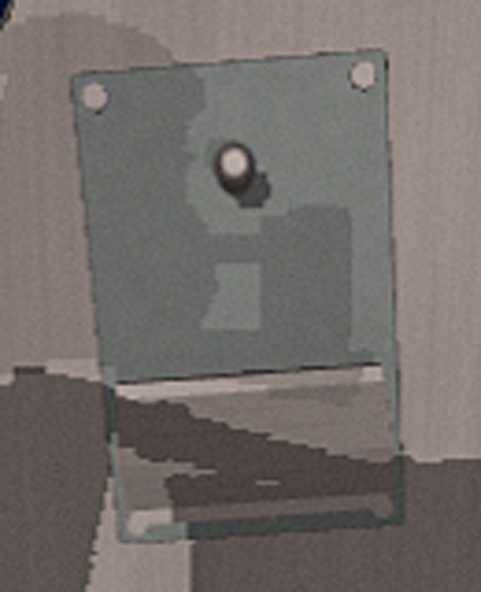

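```bash
cat > st.py <<'E'
from h import *
from scipy.optimize import least_squares
th=0
im,k=snap("wrist")
z=np.array([[386,50],[73,75],[121,542],[404,522],[235,165]],float)
uv=(z+.5)/3.7-.5+[255,55]
P0=np.array([[a*.065,b*.1,.012] for a,b in((1,1),(-1,1),(-1,-1),(1,-1))]+[[0,.055,.066]])
def f(v):
    c,s=np.cos(v[2]),np.sin(v[2]); P=P0@np.array([[c,-s,0],[s,c,0],[0,0,1]]).T+[v[0],v[1],0]
    return (proj(P,k)-uv).ravel()
o=least_squares(f,[.515,0,.07]); print(o.x.round(4),o.fun.round(2))
c,s=np.cos(o.x[2]),np.sin(o.x[2])
print("saddle",o.x[0]+s*.055,o.x[1]-c*.055,"post",o.x[0]-s*.055,o.x[1]+c*.055)
E
python3 st.py
```

```text
[ 0.5159 -0.0011  0.0733] [ 0.43 -0.34 -0.71 -0.34 -0.32  0.9   0.41  0.83  0.18 -0.62]
saddle 0.5199599951312294 -0.05590269462696398 post 0.5119035136252909 0.053801877318531845
```

```bash
cat >> h.py <<'E'
SAD=np.array([.5200,-.0559]); POST=np.array([.5119,.0538]); YAW=.073
RAD=dict(collar_large=.031,collar_medium=.025,collar_small=.019)
def look(xy,jaw,z=.2,off=.045,name=None):
    T=q2R(qdown(jaw)); p=np.array([*xy,0])+T[:,1]*off
    r.move_to([p[0],p[1],z],list(qdown(jaw))); r.hold(.15)
    return snap("wrist",name)
def collar_fit(t,xy,name=None):
    im,k=look(xy,YAW,name=name)
    best=None
    for g in models.regions_of(t,"wrist"):
        m=g['pixels']
        if m.sum()<50: continue
        v,u=np.nonzero(m); p=ray((u.mean(),v.mean()),k,.008)
        # keep brass only
        col=im[m].mean(0)
        print(t,round(g['score'],2),m.sum(),col.astype(int),p[:2].round(4))
        if np.hypot(*(p[:2]-xy))>.04 or col[2]>col[0]: continue
        mm=m.astype(np.uint8)
        cs,_=cv2.findContours(mm,cv2.RETR_EXTERNAL,cv2.CHAIN_APPROX_NONE); mf=mm.copy(); cv2.drawContours(mf,cs,-1,1,-1)
        o,f=fit(cyl(RAD[t]),[(mf,k)],p[:2],yaw=False)
        print("  fit",o.round(4),round(f,3))
        if best is None or f<best[1]: best=(o,f)
    return best
def collar_pick(t,xy):
    q=list(qdown(YAW)); gripper_to(min(.094,2*RAD[t]+.028),30)
    r.move_to([*xy,.09],q); hit=r.move_l([*xy,.0275],vel=.1,guard=12)
    print("down",hit,telemetry.current_ee_pos().round(4))
    w=gripper_to(0.0,30); print("opening",telemetry.current_opening())
    r.move_l([*xy,.16],vel=.15); print("lifted",telemetry.current_opening(),telemetry.current_wrist_force().round(2),telemetry.current_t())
def collar_place(t,home):
    q=list(qdown(YAW)); r.move_to([*POST,.16],q)
    r.move_l([*POST,.10+home-.0],vel=.15)
    hit=r.move_l([*POST,.0275+.012+home+.001],vel=.06,guard=8)
    print("place",hit,telemetry.current_ee_pos().round(4),telemetry.current_wrist_force().round(2))
    return hit
def release(t):
    gripper_to(min(.094,2*RAD[t]+.022)); p=telemetry.current_ee_pos(); r.move_l([p[0],p[1],.2],vel=.2); print(telemetry.current_t())
E
python3 - <<'E'
from h import *
b=collar_fit('collar_large',np.array([.4228,.349]),'cl')
print(b)
E
```

```text
collar_large 0.82 1962 [174 128  58] [0.4253 0.3517]
  fit [0.4252 0.3516] 0.026
(array([0.42521025, 0.35156491]), np.float64(0.025743901997028015))
```

View pics/cl.png

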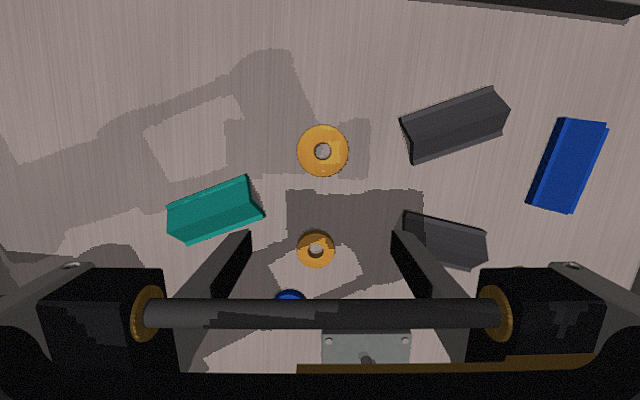

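The large collar shows clearly at (323,150), medium at (316,249); the 0.026 fit residual and 62 mm size agree. Picking it.

```bash
python3 - <<'E'
from h import *
collar_pick('collar_large',np.array([.4252,.3516]))
hit=collar_place('collar_large',0)
if not hit:
    release('collar_large'); 
snap("side","s1"); snap("scene","s1b")
E
python3 - <<'E'
import cv2,numpy as np
a=cv2.imread('pics/s1.png')[160:270,260:420];b=cv2.imread('pics/s1b.png')[160:260,250:400]
cv2.imwrite('pics/s1c.png',np.vstack([cv2.resize(a,(480,330)),cv2.resize(b,(480,260))]))
E
```

```text
down False [0.4259 0.3519 0.0283]
opening 0.05930412029506194
lifted 0.059564356824299655 [-0.89 -0.23 -2.6 ] 9.225
place False [0.5124 0.0538 0.0408] [ 0.2  -0.2  -4.15]
13.6333
```

View pics/s1c.png

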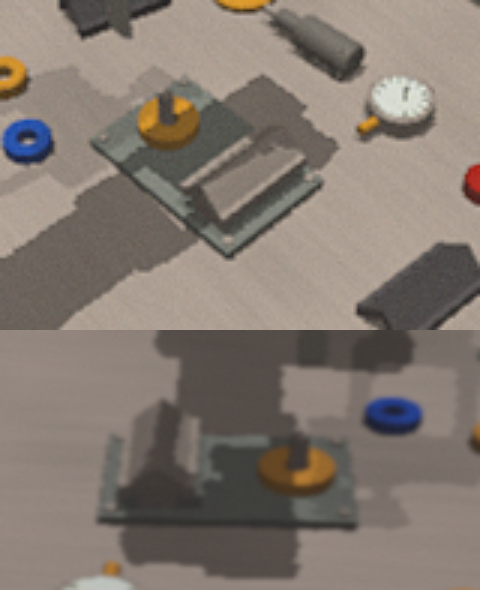

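Large collar is down on the base plate around the post. Medium and small next.

```bash
python3 - <<'E'
from h import *
for t,xy,h in (('collar_medium',[.4225,.222],.016),('collar_small',[.431,-.362],.032)):
    b=collar_fit(t,np.array(xy),t)
    if b is None or b[1]>.12: print("stop",b); break
    collar_pick(t,b[0])
    if telemetry.current_opening()<2*RAD[t]-.006: print("bad grip"); break
    if collar_place(t,h): break
    release(t)
snap("side","s2"); snap("scene","s2b")
E
python3 - <<'E'
import cv2,numpy as np
a=cv2.imread('pics/s2.png')[160:270,260:420];b=cv2.imread('pics/s2b.png')[160:260,250:400]
cv2.imwrite('pics/s2c.png',np.vstack([cv2.resize(a,(480,330)),cv2.resize(b,(480,260))]))
E
```

```text
collar_medium 0.95 1175 [23 46 93] [0.3948 0.1331]
collar_medium 0.56 1237 [173 127  59] [0.4255 0.2237]
  fit [0.4253 0.2239] 0.031
down False [0.4261 0.224  0.0283]
opening 0.05016750041604965
lifted 0.050309304508475546 [-0.46  0.15 -2.96] 17.8917
place False [0.5124 0.0538 0.0568] [ 0.07 -0.59 -1.09]
21.675
collar_small 0.96 600 [155 112  52] [ 0.4309 -0.3614]
  fit [ 0.4311 -0.3613] 0.054
down False [ 0.4316 -0.362   0.0282]
opening 0.03638244962054481
lifted 0.03608804827778803 [-0.53 -0.18 -0.56] 26.9083
place False [0.5123 0.0538 0.0728] [ 0.32 -0.93 -0.66]
31.3083
```

View pics/s2c.png

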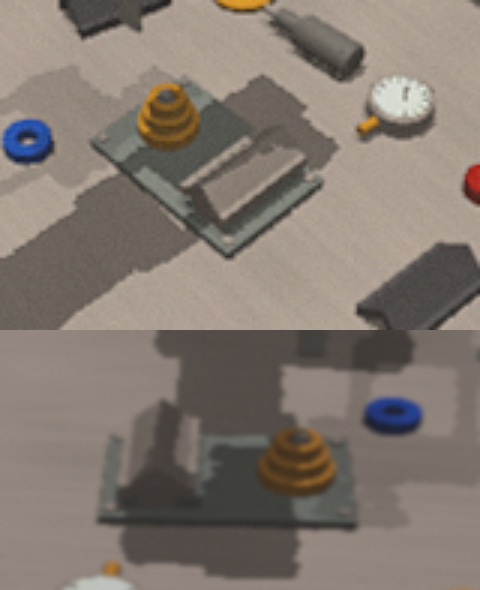

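```bash
cat >> h.py <<'E'
def angle_fit(xy,yaw,name=None):
    j,_=best_q([*xy,.2],yaw+np.pi/2)
    im,k=look(xy,j,name=name); best=None
    for g in models.regions_of('angle0',"wrist"):
        m=g['pixels']
        if m.sum()<200: continue
        v,u=np.nonzero(m); p=ray((u.mean(),v.mean()),k,.018); col=im[m].mean(0)
        if np.hypot(*(p[:2]-xy))>.06 or col.max()-col.min()>20: continue
        o,f=fit(angle_pts(),[(m.astype(float),k)],[p[0],p[1],yaw])
        print("angle",round(g['score'],2),m.sum(),col.astype(int),p[:2].round(4),"fit",o.round(4),round(f,3))
        if best is None or f<best[1]: best=(o,f)
    return best
def angle_pick(x):
    xy=x[:2]; j,_=best_q([*xy,.2],x[2]+np.pi/2); q=list(qdown(j)); gripper_to(.094,50)
    r.move_to([*xy,.11],q); hit=r.move_l([*xy,.0262],vel=.1,guard=12)
    print("down",hit,telemetry.current_ee_pos().round(4))
    if hit: return False
    gripper_to(0.,50); w0=telemetry.current_opening()
    r.move_l([*xy,.2],vel=.15); w=telemetry.current_opening(); print("opening",w0,w,telemetry.current_wrist_force().round(2),telemetry.current_t())
    return w>.05
def angle_place(n,dx=0.,dy=0.):
    c,s=np.cos(YAW),np.sin(YAW); xy=SAD+[c*dx-s*dy,s*dx+c*dy]
    j,_=best_q([*xy,.2],YAW+np.pi/2); q=list(qdown(j)); h=.0411+.01413*n
    r.move_to([*xy,.2],q); r.move_l([*xy,.0262+h+.03],vel=.15)
    hit=r.move_l([*xy,.0262+h+.001],vel=.04,guard=8)
    print("place",hit,telemetry.current_ee_pos().round(4),telemetry.current_wrist_force().round(2)); return hit
def angle_release():
    gripper_to(.074); p=telemetry.current_ee_pos(); r.move_l([p[0],p[1],.22],vel=.2); print(telemetry.current_t())
E
python3 - <<'E'
from h import *
b=angle_fit(np.array([.5635,-.2535]),.035,'aA'); print(b)
if b and b[1]<.12 and angle_pick(b[0]):
    snap("wrist","aA2")
    hit=angle_place(0)
    snap("scene","aA3"); snap("side","aA4")
E
```

```text
angle 0.85 4745 [45 43 45] [ 0.5692 -0.2508] fit [ 0.5667 -0.2508  0.0101] 0.031
(array([ 0.56670227, -0.25075334,  0.01011734]), np.float64(0.031320481828136945))
down False [ 0.5673 -0.2511  0.0269]
opening 0.05878463263734737 0.05915743214395138 [ 0.68 -0.68 -2.08] 36.975
place True [ 0.5194 -0.0552  0.0679] [0.05 0.03 4.56]
```

```bash
python3 - <<'E'
import cv2,numpy as np
A=[cv2.imread(f'pics/{n}.png') for n in('aA','aA2','aA3','aA4')]
A[2]=A[2][120:280,200:456];A[3]=A[3][130:290,220:476]
A=[cv2.resize(a,(400,250)) for a in A]
cv2.imwrite('pics/aAm.png',np.vstack([np.hstack(A[:2]),np.hstack(A[2:])]))
E
```

```text
(no output)
```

View pics/aAm.png

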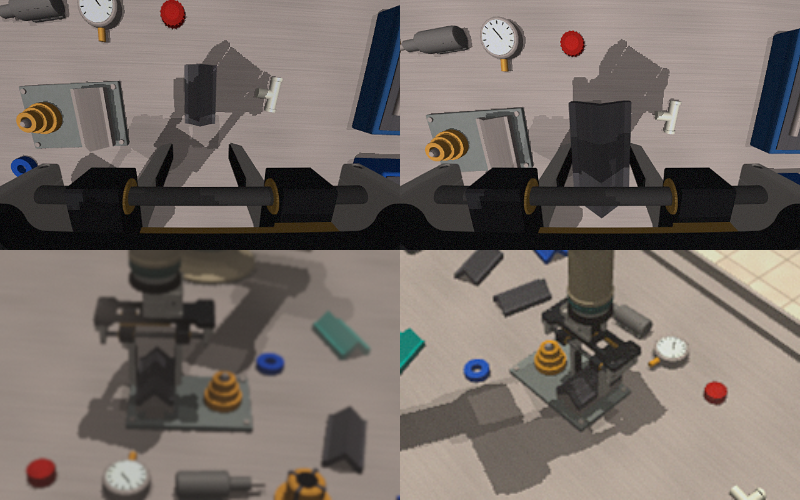

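Contact came at TCP 67.9 mm, home is 68.0 mm, so it is seated. Releasing and checking its pose.

```bash
cat >> h.py <<'E'
def check(zs,name):
    c,s=np.cos(YAW),np.sin(YAW)
    im,k=look(SAD,YAW+np.pi/2 if False else best_q([*SAD,.24],YAW+np.pi/2)[0],z=.24,name=name)
    for g in models.regions_of('angle0',"wrist"):
        m=g['pixels']; v,u=np.nonzero(m); col=im[m].mean(0)
        if m.sum()<200: continue
        p=ray((u.mean(),v.mean()),k,zs+.018)
        if np.hypot(*(p[:2]-SAD))>.06: continue
        o,f=fit(angle_pts_z(zs),[(m.astype(float),k)],[p[0],p[1],YAW]); d=o[:2]-SAD
        print("stack top",col.astype(int),o.round(4),round(f,3),"along",round(c*d[0]+s*d[1],4),"across",round(-s*d[0]+c*d[1],4),"dyaw",round(o[2]-YAW,3))
E
python3 - <<'E'
from h import *
angle_release(); check(.0411,'c1')
E
```

```text
40.9083
stack top [43 42 44] [ 0.5193 -0.0547  0.0742] 0.024 along -0.0006 across 0.0013 dyaw 0.001
```

View pics/c1.png

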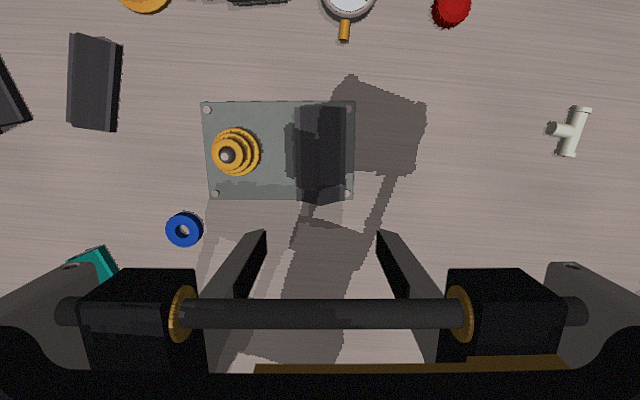

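Angle sits centred on the saddle (≈(322,152)). Next the other two.

```bash
python3 - <<'E'
from h import *
b=angle_fit(np.array([.582,.244]),2.975-np.pi,'aB'); print(b)
if b and b[1]<.1 and angle_pick(b[0]):
    hit=angle_place(1)
    if telemetry.current_ee_pos()[2]<.0269+.0411+.0141+.003:
        angle_release(); check(.0552,'c2')
E
```

```text
angle 0.85 4780 [62 59 62] [0.5832 0.2449] fit [ 0.5854  0.2446 -0.1751] 0.02
(array([ 0.58543562,  0.24456063, -0.17511003]), np.float64(0.020392977274591842))
down False [0.5861 0.2447 0.0268]
opening 0.05894639273167151 0.059026306969101765 [-0.36  0.15 -3.29] 47.7083
place False [ 0.52   -0.0556  0.0825] [-0.83  2.44 -1.74]
52.6667
stack top [43 41 43] [ 0.5205 -0.0545  0.0824] 0.036 along 0.0006 across 0.0013 dyaw 0.009
```

View pics/c2.png

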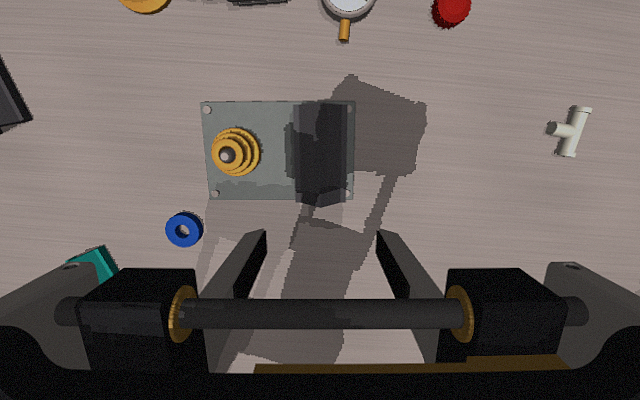

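```bash
python3 - <<'E'
from h import *
b=angle_fit(np.array([.573,.3925]),.39,'aC'); print(b)
if b and b[1]<.1 and angle_pick(b[0]):
    hit=angle_place(2)
    if telemetry.current_ee_pos()[2]<.0269+.0411+.0282+.003:
        angle_release(); check(.0693,'c3')
r.move_to([.3,-.2,.35],list(qdown(0)))
snap("scene","f_scene"); 
for t in("angle0","collar_large","collar_small","collar_medium","t_piece","knob","gauge_head","pump"): print(t,[(round(g['score'],2),np.round(g['at'],4)) for g in models.mark_of(t,"scene")])
snap("side","f_side")
for t in("angle0","collar_large","collar_small","collar_medium","t_piece","knob","gauge_head","pump"): print(t,[(round(g['score'],2),np.round(g['at'],4)) for g in models.mark_of(t,"side")])
E
python3 - <<'E'
import cv2,numpy as np
a=cv2.imread('pics/f_side.png')[160:270,260:420];b=cv2.imread('pics/f_scene.png')[160:260,250:400]
cv2.imwrite('pics/f_c.png',np.vstack([cv2.resize(a,(480,330)),cv2.resize(b,(480,260))]))
E
```

```text
angle 0.92 4676 [58 56 58] [0.5734 0.39  ] fit [0.5754 0.3912 0.4176] 0.039
(array([0.5753969 , 0.39116384, 0.41764994]), np.float64(0.03891796239453865))
down False [0.5759 0.3915 0.0267]
opening 0.058991693963413507 0.05867795347633096 [ 0.29  0.53 -2.47] 59.725
place False [ 0.52   -0.0557  0.0966] [-0.75  1.77 -1.04]
64.825
stack top [43 42 43] [ 0.5208 -0.0548  0.0655] 0.019 along 0.0009 across 0.001 dyaw -0.007
angle0 [(0.8, array([ 0.2923,  0.2696, -0.0003])), (0.71, array([ 0.7323,  0.3513, -0.0009])), (0.51, array([ 0.5166, -0.0573,  0.0392])), (0.49, array([ 0.5157, -0.0546,  0.057 ]))]
collar_large [(0.62, array([ 0.5158, -0.005 , -0.0022])), (0.58, array([0.5147, 0.0535, 0.011 ]))]
collar_small [(0.7, array([0.5117, 0.052 , 0.0434]))]
collar_medium [(0.75, array([0.3928, 0.1356, 0.0035])), (0.66, array([0.5108, 0.0526, 0.0278]))]
t_piece [(0.55, array([ 0.567 , -0.3931, -0.0016]))]
knob [(0.83, array([ 0.7037, -0.1941, -0.0011]))]
gauge_head [(0.56, array([ 0.7137, -0.0761, -0.003 ])), (0.17, array([ 0.5695, -0.3914,  0.0023]))]
pump [(0.55, array([0.7045, 0.044 , 0.0029]))]
angle0 [(0.97, array([ 0.2971,  0.2667, -0.0019])), (0.86, array([ 0.5173, -0.0566,  0.0663])), (0.61, array([ 0.5175, -0.0604,  0.039 ])), (0.47, array([ 0.5165, -0.0545,  0.0586])), (0.42, array([ 0.73  ,  0.3556, -0.0016])), (0.41, array([0.5128, 0.0558, 0.0126]))]
collar_large [(0.4, array([0.5148, 0.0552, 0.0102]))]
collar_small [(0.49, array([0.5123, 0.0558, 0.0435]))]
collar_medium [(0.48, array([ 3.917e-01,  1.345e-01, -1.000e-04]))]
t_piece [(0.49, array([ 5.745e-01, -3.897e-01, -5.000e-04]))]
knob [(0.67, array([ 7.111e-01, -7.340e-02,  2.000e-04])), (0.56, array([ 0.7033, -0.1952,  0.0029])), (0.54, array([7.093e-01, 4.160e-02, 1.000e-04]))]
gauge_head [(0.88, array([ 0.7137, -0.0742,  0.0015])), (0.62, array([ 0.522 , -0.0554,  0.0546]))]
pump [(0.73, array([0.7123, 0.0439, 0.0012]))]
```

View pics/c3.png

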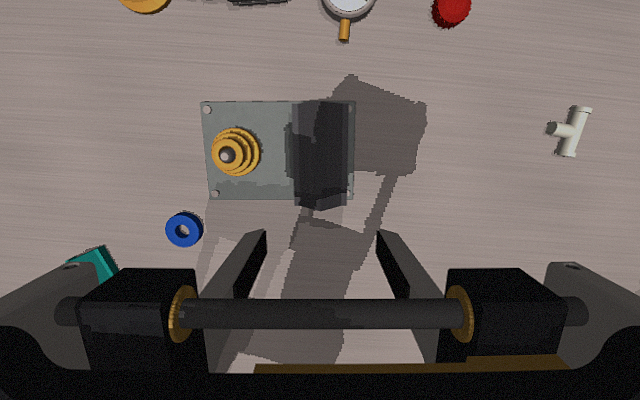

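View pics/f_c.png

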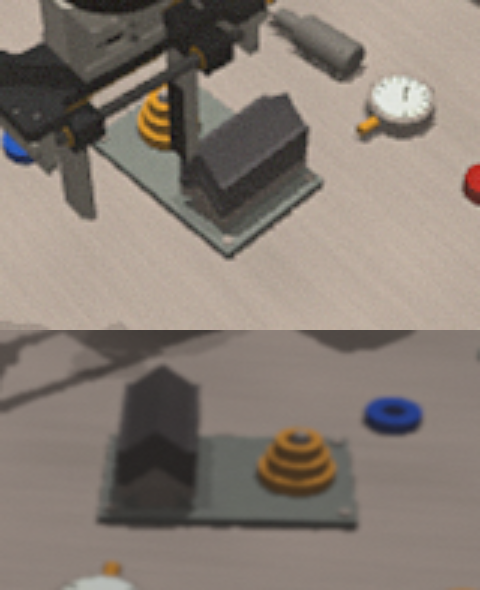

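View pics/f_scene.png

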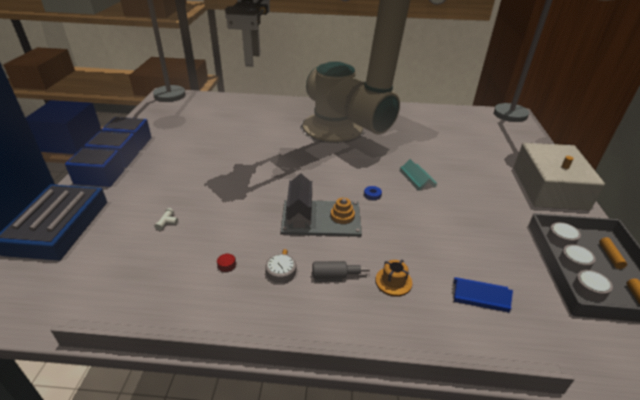

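View pics/f_side.png

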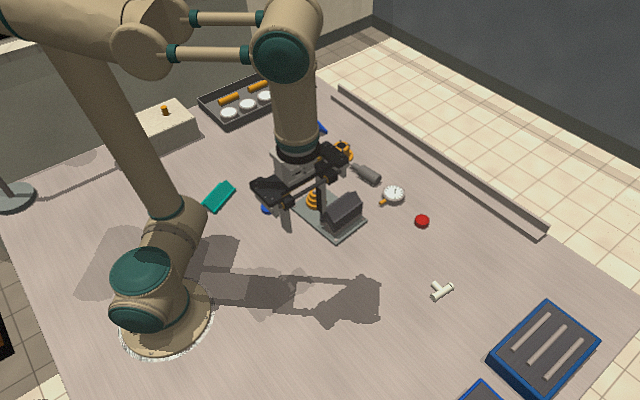

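```bash
python3 - <<'E'
from h import *
r.sign_off(); print(telemetry.current_t())
E
```

```text
the job is handed in; nothing more can be done
the job is handed in; nothing more can be done
```

The kit stand is loaded and the job is handed in, at roughly 67 s on the robot's clock. I found three dark angles on the bench. All three are nested on the saddle, and the three brass collars are down the post, large, medium, small from the bottom up.

- **Angles:** the wrist-camera check of the top angle put it 0.9 mm off lengthways, 1.0 mm sideways and 0.007 rad in yaw. The first two were each checked after release and read within 0.6 mm lengthways and 1.3 mm sideways.
- **Heights:** each angle was let go within about 1 mm of its home height, and the fixed cameras show no gaps between them.
- **Collars:** the networks read the large and small collars 1–3 mm from the post in both fixed views. They read the medium one only in the scene view, because the gripper partly hid the post in the side view. The heights read 10–11, 28 and 43 mm above the bench (home 12, 28 and 44 mm).
- **Bystanders:** the gauge head, pump, T-piece and knob read within a few millimetres of their starting places. The blue and turquoise look-alikes were not touched.
- **Odd readings:** the networks gave a few false labels, such as the stand read as a large collar, and an angle and a gauge head reported at the stand. I set these aside after checking them against the pictures. The gripper read 59 mm while holding the 62 mm collar, but it seated fully. I saw no sign of the possible knock during the run.

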